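# Change over the board slides at the inspection bench

### The job

Two slide stages stand on the bench: one slide carries a circuit board, the other is empty and stands part-way out. First push the empty slide fully home against its rear stop, then hook a fingertip behind the upright lip of the slide with the board and draw it towards you along its rails, fully out to its front stop. Do not pinch the lips, do not touch or lift the board, leave the other things on the bench where they stand, and finish clear of everything.

Things in the scene. Friction and masses are not known exactly. Their poses are not given: they have to be found in the camera images.
- loaded_lip (a point): The slide stage whose nest holds the circuit board: this point is the top centre of its slide's lip (mid-thickness; the faces are 5 mm either side along x), and moves with the slide. x points away from the robot along the rails, z up. Both stages have the same shape and sizes.
- loaded_stage: fixed base of the loaded stage, 270 (x) x 110 mm, origin under its centre on the bench; x points away from the robot along the rails. Rail tops 26 mm above the bench, deck of the slide 24 mm. At the slide's robot-side end an upright lip 96 mm wide, 10 mm thick, top 54 mm above the bench; behind it 48 mm of bare deck, then the nest (rim 6 mm high, 100 x 82 mm).
- loaded_slide (a joint): how far the loaded slide is drawn out towards the robot (its lip's -x), m: 0 = fully home against the rear stop, 0.100 = fully out against the front stop, where the lip's front face is level with the end of the base. About 2 N of steady friction, no spring: it stays where it is left.
- empty_lip (a point): The slide stage whose nest is empty: this point is the top centre of its slide's lip (mid-thickness; the faces are 5 mm either side along x), and moves with the slide. x points away from the robot along the rails, z up. Both stages have the same shape and sizes.
- empty_stage: fixed base of the empty stage, 270 (x) x 110 mm, origin under its centre on the bench; x points away from the robot along the rails. Rail tops 26 mm above the bench, deck of the slide 24 mm. At the slide's robot-side end an upright lip 96 mm wide, 10 mm thick, top 54 mm above the bench; behind it 48 mm of bare deck, then the nest (rim 6 mm high, 100 x 82 mm).
- empty_slide (a joint): how far the empty slide is drawn out towards the robot (its lip's -x), m: 0 = fully home against the rear stop, 0.100 = fully out against the front stop, where the lip's front face is level with the end of the base. About 2 N of steady friction, no spring: it stays where it is left.
- board: green circuit board 86 x 66 mm, 4 mm thick with parts up to 10 mm high, lying loose in the nest of the loaded slide; origin at the centre of its underside
- jar: bystander: small capped glass jar, 32 mm across, 45 mm tall, standing between the two stages
- gauge_weight: bystander: steel knobbed weight, 34 mm across, 45 mm tall, standing on the robot's side of the stages
- parts_bin: bystander: open black bin 75 x 60 x 35 mm, on the far side
- solvent_bottle: bystander: white bottle, 48 mm across, 115 mm tall, on the left
- brush: bystander: brush, 160 mm long, lying on the right
- driver: bystander: screwdriver, 170 mm long, lying on the right
Mind the look-alikes: they are no part of the job. What is meant by the board is not orange or yellow, and is the larger of those in its own colour.

How it is judged:
By the outcome, as a careful person would: the job done as asked, in the order asked, and still so for the second after the job is handed in, with the robot touching nothing.
It also fails if it takes over 43 s, if anything falls off the work surface, if the arm or the gripper's body presses on something with over 40 N, if the wrist force passes 120 N, or if a joint passes its speed limit or range.

### The arm

A 6-joint arm with a two-finger parallel gripper is mounted at the origin on the work surface. World frame = base frame: x ahead of the robot, y to its left, z up, the work surface at z = 0. Lengths are in mm, angles in rad, forces in N, time in s.
With the tool pointing down it reaches from about 300 to 775 mm from the base axis. Payload 14.6 kg.
Tool frame: the origin (TCP) lies midway between the tips of the shut fingers; the grasp point (between the pads) lies 19 mm behind it (manip.grip_depth is the distance from the TCP to the grasp point, in mm); x points along the fingers, y is the direction in which the jaws open and shut, and the axes are right-handed (so a half turn about x gives the same grasp; the last joint's range is limited). The gripper opens to 94 mm and grips with 3 to 60 N. Pads are 16 mm wide; open, the fingers measure 119 mm over their backs; the gripper's body (75 mm by 177 mm) begins 78 mm behind the grasp point.
Start: joints at [1.215, 0.3, 1.521, -0, 1.321, -0.067], TCP at [156.639, 527.213, 205.446] pointing down, gripper open.
Joint ranges: [-3.03, 3.03], [-0.79, 2.21], [0.23, 2.52], [-1.04, 4.18], [0, 3.07], [-2.55, 2.55]. Speed limits (rad/s): [2.22, 2.22, 2.57, 3.14, 3.14, 3.14].

### API

Orientations are given as [roll, pitch, yaw] about the fixed x, y, z axes, in that order (R = Rz(yaw) Ry(pitch) Rx(roll)).
In Python, from cell import readout, cams, ticket, manip gives the robot as it stands. The module is installed in compiled form; this text tells all that it offers.
- The arm moves only by the tool apply_moves, never from a script. Its argument "plan" is one flat list of numbers, 7 for each row, row after row: the turn, a rotation vector about the tool's x, y, z in rad, then the shift along the tool's x, y, z in m, then the opening in per cent of the stroke, from 0 (shut) to 100 (fully open). In form: [wx, wy, wz, x, y, z, fingers, wx, wy, wz, x, y, z, fingers, ...]. A call has 1 to 5 rows; each row shifts and turns the commanded pose from where the row before left it, along the tool's axes as they then stand; what a row does not reach is not made up. A row lasts 1/8 s, in which the tool goes at most 62.5 mm and 10.7 degrees, less where a joint would pass 70% of its speed; a pose out of reach is approached as far as the arm can. A call with a gripper value outside its range is refused whole. The fingers move at their own pace and stop on an object; "force" is the grip in N (left out, the last holds). Time passes only in rows, so rows that do not move let the fingers close. It gives the time, the measured TCP pose, the force and the opening at its end, in the units of the state.
- readout.read_state(): the state, without advancing time (a new reading comes with each control period).
- cams.camera(name): name is "side" or "top" or "wrist"; returns a dict with "image" (420x560x3 uint8, red, green, blue), "fovy" (degrees; the focal length in pixels is half the picture's height over the tangent of half this angle, whatever the lens; pixels are square), "cx", "cy" (the principal point, pixels), "D" ([k1, k2, p1, p2, k3] as OpenCV has them; the pictures are not rectified), "position" and "orientation" of the camera in the world; the wrist camera has in their place "T_tool_cam" (4x4, takes a point from camera to tool coordinates, whose origin is the TCP and whose axes are the tool frame's). Camera axes: x right, y down, z forward; pixel columns grow to the right and rows downward; lengths in mm; the calibration is good to about 2 mm. A picture is of the moment at which its call begins: read the wrist's pose just before it. There is no depth.
- ticket.sign_off(): hands the job in, once; it reports no verdict.
The state is a dict: "clock": time; "joints": joint angles; "qd": joint speeds; "effort": joint torques, N m; "eef_pos": TCP position; "eef_rot": TCP orientation; "wrist_force": force on the tool from outside, world axes, zero at the start; "moment": the same for the moment, N m; "finger_gap": finger opening in mm.
Only numpy, scipy, OpenCV 4.12 (cv2) and the standard library are available. Lean on these libraries where they do the work, as an engineer would, in place of code of your own. Each camera call takes 0.05 s, during which the arm holds its last target.

## Working session

There is one attempt and no reset: what is moved stays moved. The work goes in short steps, Python scripts to look and compute and a tool call to move; the robot and the scene stay as the last step left them, time stands still between calls to the robot, and variables do not carry over. Pictures are saved under pics/ and viewed, and the job is handed in when it is done.

Besides the shell and the picture viewer there is one more tool, called after "Request:" as a command line: name --argument value ..., lists and objects as JSON in quotes. apply_moves: Moves the arm, as the interface text tells. Its arguments: {"type":"object","properties":{"plan":{"type":"array","items":{"type":"number"}},"force":{"type":"number"}},"required":["plan"]}

```bash
mkdir -p pics
python3 - <<'E'
from cell import readout,cams,manip
import cv2
s=readout.read_state(); print(s)
print([a for a in dir(manip) if a[0]!='_'])
for n in ['side','top','wrist']:
    c=cams.camera(n); cv2.imwrite(f'pics/{n}0.png',c['image'][:,:,::-1])
    print(n,{k:v for k,v in c.items() if k!='image'})
E
```

```text
{'clock': 0.0, 'joints': array([ 1.21537431e+00,  3.00471327e-01,  1.52154806e+00, -2.64953546e-05,
        1.32069317e+00, -6.66042554e-02]), 'qd': array([ 1.64063910e-04,  5.88645236e-05, -6.81983621e-04, -8.34142829e-04,
       -2.29435532e-04, -1.81689080e-04]), 'effort': array([-4.76944206e-04, -5.31806731e+01, -3.52735698e+01,  7.07880151e-02,
        2.44071818e-02, -8.89574630e-05]), 'eef_pos': array([156.57580561, 526.98328391, 204.90017167]), 'eef_rot': array([-1.6144886 ,  1.56967613, -1.90329979]), 'wrist_force': array([-0.48370116,  0.40139793, -0.62918827]), 'moment': array([-0.0228701 ,  0.02846677,  0.07176765]), 'finger_gap': 94.0836095204848}
['Unreachable', 'grip_depth']
side {'fovy': 57.99082770017231, 'cx': 278.2545051320873, 'cy': 202.3466031369145, 'D': array([-0.03955913,  0.        ,  0.        ,  0.        ,  0.        ]), 'position': array([395.75277659, 581.95533362, 757.88817271]), 'orientation': array([-2.42256541, -0.00699967, -2.85877737])}
top {'fovy': 52.43485801803266, 'cx': 283.68281915588415, 'cy': 213.42018097942253, 'D': array([-0.0672538,  0.       ,  0.       ,  0.       ,  0.       ]), 'position': array([ 493.63216336,  -13.62555432, 1105.08539249]), 'orientation': array([-3.06232821,  0.02229893, -1.55532506])}
wrist {'fovy': 62.30041088083299, 'cx': 281.45236019943405, 'cy': 212.68772527487633, 'D': array([-0.00869975,  0.        ,  0.        ,  0.        ,  0.        ]), 'T_tool_cam': array([[-7.20986215e-04, -2.32684902e-01,  9.72551909e-01,
        -1.79737802e+02],
       [ 9.99999649e-01,  2.47432931e-04,  8.00532970e-04,
        -6.22616498e-01],
       [-4.26913305e-04,  9.72552145e-01,  2.32684642e-01,
        -6.60855225e+01],
       [ 0.00000000e+00,  0.00000000e+00,  0.00000000e+00,
         1.00000000e+00]])}
```

View pics/top0.png

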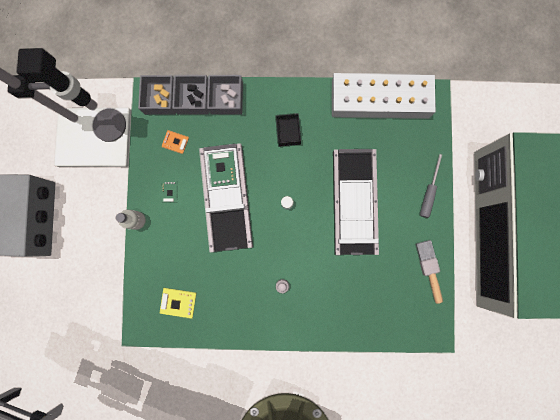

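View pics/side0.png

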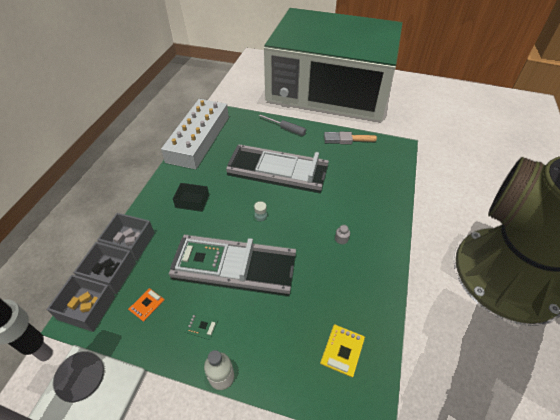

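View pics/wrist0.png

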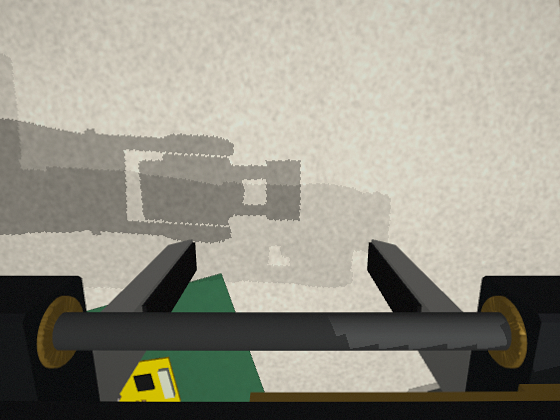

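The top view has the loaded stage at about (226,197) with its lip near (226,210), and the empty stage at about (356,202) with its lip near (355,243). The weight is at (282,287) and the jar at (288,202). I'll zoom in to measure.

```bash
cat > h.py <<'E'
import numpy as np,cv2
from scipy.spatial.transform import Rotation as R
def K(c):
    f=c['image'].shape[0]/2/np.tan(np.radians(c['fovy']/2)); return np.array([[f,0,c['cx']],[0,f,c['cy']],[0,0,1.]])
def pose(c,tool=None):
    if 'T_tool_cam' in c:
        T=np.eye(4);T[:3,:3]=R.from_euler('xyz',tool[1]).as_matrix();T[:3,3]=tool[0]
        T=T@c['T_tool_cam'];return T[:3,:3],T[:3,3]
    return R.from_euler('xyz',c['orientation']).as_matrix(),np.array(c['position'])
def ray(c,px,z,tool=None):
    Rm,p=pose(c,tool)
    u=cv2.undistortPoints(np.array(px,float).reshape(-1,1,2),K(c),c['D']).reshape(-1,2)
    d=np.c_[u,np.ones(len(u))]@Rm.T
    return p+d*((z-p[2])/d[:,2])[:,None]
def proj(c,P,tool=None):
    Rm,p=pose(c,tool)
    q=(np.array(P,float).reshape(-1,3)-p)@Rm
    return cv2.projectPoints(q.reshape(-1,1,3),np.zeros(3),np.zeros(3),K(c),c['D'])[0].reshape(-1,2)
E
python3 - <<'E'
import cv2
a=cv2.imread('pics/top0.png')
l=cv2.resize(a[135:260,190:265],None,fx=4.6,fy=4.6,interpolation=cv2.INTER_CUBIC)
r=cv2.resize(a[135:260,320:395],None,fx=4.6,fy=4.6,interpolation=cv2.INTER_CUBIC)
cv2.imwrite('pics/topz.png',cv2.hconcat([l,r]))
b=cv2.imread('pics/side0.png')
cv2.imwrite('pics/sidez.png',cv2.resize(b[135:300,160:360],None,fx=3.6,fy=3.6,interpolation=cv2.INTER_CUBIC))
E
```

```text
(no output)
```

View pics/topz.png

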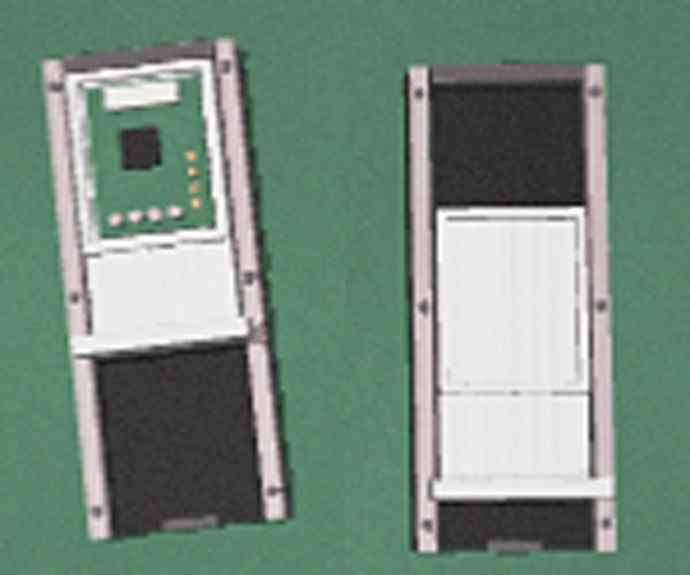

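View pics/sidez.png

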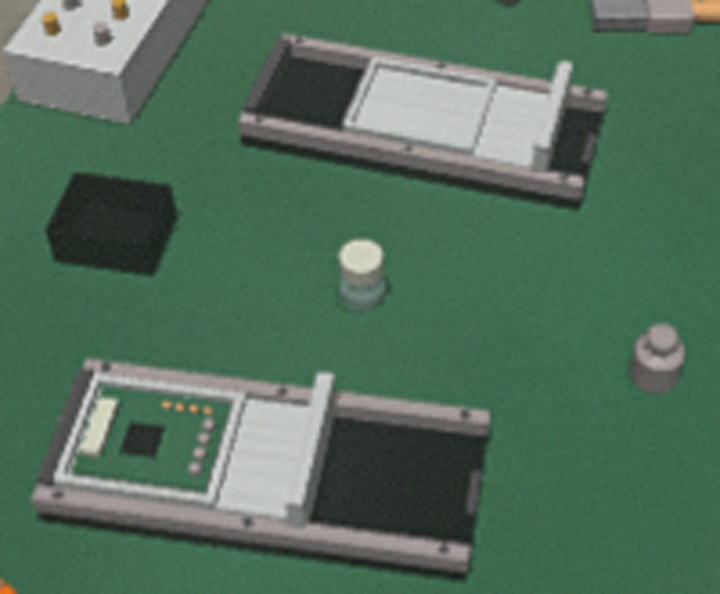

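The zoomed picture shows all the rail corners and both lips. Next I'll cast rays through them, at z = 26 for the rail tops and z = 54 for the lip tops.

Run:
```python
from h import *
from cell import cams
c=cams.camera('top'); d=cams.camera('side')
def tz(pts,off): return [(x/4.6+off-0.39,y/4.6+135-0.39) for x,y in pts]
def sz(pts): return [(x/3.6+160-.36,y/3.6+135-.36) for x,y in pts]
np.set_printoptions(precision=1,suppress=True)
for nm,pts,off,lip,sp,sl in [('L',[(43,60),(232,40),(288,518),(92,540)],190,[(75,350),(250,330)],[(36,490),(88,362),(489,411),(467,550)],[(325,375)]),
  ('E',[(62,67),(260,66),(269,551),(71,551)],320,[(87,489),(269,487)],[(242,117),(287,38),(606,93),(582,181)],[(564,64)])]:
    for cam,P,Q in [(c,tz(pts,off),tz(lip,off)),(d,sz(sp),sz(sl))]:
        p=ray(cam,P,26); ctr=p.mean(0); ax=(p[0]+p[1]-p[2]-p[3])/2; 
        print(nm,p[:,:2].tolist(),'ctr',ctr,'len',np.linalg.norm(ax),'wid',np.linalg.norm(p[0]+p[3]-p[1]-p[2])/2,'yaw',np.arctan2(ax[1],ax[0]))
        l=ray(cam,Q,54); a=ax/np.linalg.norm(ax); print('  lip',l, 'along',(l-ctr)@a, 'across',(l-ctr)@np.array([-a[1],a[0],0]))
for n,px,z in [('jar',(287.5,202),45),('weight',(282,287),45)]: print(n,ray(c,[px],z))
print('side jar',ray(d,[sz([(361,257)])[0]],45),'w',ray(d,[sz([(662,337)])[0]],45))
```

```text
L [[747.0502908511846, 234.1735589982233], [759.2492753161093, 127.40961738402652], [492.14920637870637, 90.03075386829798], [478.2234320238243, 198.21253935056575]] ctr [619.2 162.5  26. ] len 270.4609076954547 wid 108.26376196634416 yaw 0.13600202293047325
  lip [[580.9 204.9  54. ]
 [593.  110.   54. ]] along [-32.1 -33. ] across [ 47.2 -48.4]
L [[744.4704154610191, 227.86244799744946], [756.0107157438299, 129.42116855479918], [491.3334081787547, 91.50817850379451], [478.9125116485684, 191.87332220400702]] ctr [617.7 160.2  26. ] len 267.68026734840566 wid 100.12259090181671 yaw 0.13848398250370758
  lip [[594.  113.2  54. ]] along [-29.9] across [-43.2]
E [[746.2914184493234, -112.63395706499874], [748.3814997833638, -223.25654881215686], [478.78936625699976, -227.5163871509678], [477.3134857599187, -119.13642497539531]] ctr [ 612.7 -170.6   26. ] len 269.3387938356909 wid 109.51579190744542 yaw 0.019980453269652008
  lip [[ 510.9 -124.7   54. ]
 [ 513.3 -222.    54. ]] along [-100.9 -100.4] across [ 48.  -49.3]
E [[743.726479681081, -119.30698711489288], [742.6381626411103, -217.70452905556556], [478.06548251788934, -227.33662727377566], [476.36435309493413, -127.16028049456702]] ctr [ 610.2 -172.9   26. ] len 266.1110564727929 wid 99.28741715387775 yaw 0.03285947388572224
  lip [[ 512.7 -219.7   54. ]] along [-98.9] across [-43.6]
jar [[606.2   2.2  45. ]]
weight [[395.5  12.7  45. ]]
side jar [[605.3   5.9  45. ]] w [[394.3  15.5  45. ]]
```

```bash
cat > plan.py <<'E'
import sys
from h import *
from cell import readout
np.set_printoptions(precision=4,suppress=True)
# target: x y z yaw(of stage axis)
def plan(x,y,z,yaw,flip=None):
    s=readout.read_state(); Rm=R.from_euler('xyz',s['eef_rot']).as_matrix(); p=s['eef_pos']
    best=None
    for sg in (1,-1):
        yv=sg*np.array([-np.sin(yaw),np.cos(yaw),0]); xv=np.array([0,0,-1.]); T=np.c_[xv,yv,np.cross(xv,yv)]
        rv=R.from_matrix(Rm.T@T).as_rotvec()
        if best is None or np.linalg.norm(rv)<np.linalg.norm(best[0]): best=(rv,T)
    rv,T=best; d=np.array([x,y,z])-p
    print('clock',s['clock'],'pos',p,'F',s['wrist_force'],'gap',s['finger_gap'],'j',s['joints'])
    print('toolR\n',Rm); print('rotvec',rv,np.degrees(np.linalg.norm(rv)),'worldshift',d,'tool now',Rm.T@d/1000,'tool final',T.T@d/1000)
if __name__=='__main__': plan(*map(float,sys.argv[1:]))
E
python3 plan.py 470 -173 205 0.022
```

```text
clock 0.25 pos [156.576  527.1224 205.1961] F [-0.1488  0.5313  0.8259] gap 94.00021140120084 j [ 1.2154  0.3002  1.5212  0.      1.3207 -0.0666]
toolR
 [[-0.0002  0.2848  0.9586]
 [-0.0005  0.9586 -0.2848]
 [-1.     -0.0005 -0.    ]]
rotvec [-0.3107 -0.0001  0.0005] 17.80459446323659 worldshift [ 313.424  -700.1224   -0.1961] tool now [ 0.0005 -0.5819  0.4998] tool final [ 0.0002 -0.7068  0.2979]
```

Request:
apply_moves --plan '[-0.155,0,0,0,0,0,0,-0.155,0,0,0,0,0,0,0,0,0,0,-0.054,0.023,0,0,0,0,0,-0.054,0.023,0,0,0,0,0,-0.054,0.023,0]'

```text
clock: 0.88
eef_pos: [229.4, 365.0, 205.3]
eef_rot: [-0.209, 1.571, -0.187]
wrist_force: [0.5, 0.3, 1.3]
finger_gap: 47.4
```

Request:
apply_moves --plan '[0,0,0,0,-0.054,0.023,0,0,0,0,0,-0.054,0.023,0,0,0,0,0,-0.054,0.023,0,0,0,0,0,-0.054,0.023,0,0,0,0,0,-0.054,0.023,0]'

```text
clock: 1.5
eef_pos: [350.2, 97.4, 205.7]
eef_rot: [0.172, 1.57, 0.193]
wrist_force: [0.7, 0.2, 0.0]
finger_gap: -0.1
```

Request:
apply_moves --plan '[0,0,0,0,-0.054,0.023,0,0,0,0,0,-0.054,0.023,0,0,0,0,0,-0.054,0.023,0,0,0,0,0,-0.054,0.023,0,0,0,0,0,0,0,0]'

```text
clock: 2.12
eef_pos: [446.8, -117.5, 204.8]
eef_rot: [3.023, 1.57, 3.04]
wrist_force: [-1.5, -0.4, 0.5]
finger_gap: 0.3
```

```bash
python3 plan.py 470 -173 205 0.022
python3 - <<'E'
from cell import cams
import cv2
for n in ['top','side','wrist']:
    cv2.imwrite(f'pics/{n}1.png',cams.camera(n)['image'][:,:,::-1])
E
```

```text
clock 2.125 pos [ 446.782  -117.4859  204.8451] F [-1.4921 -0.3681  0.4693] gap 0.29754352043587545 j [-0.3363  0.1035  1.7584 -0.0002  1.2805 -1.9244]
toolR
 [[-0.0009 -0.0174  0.9998]
 [ 0.0001  0.9998  0.0174]
 [-1.      0.0001 -0.0009]]
rotvec [-0.0046 -0.0009 -0.0001] 0.2699757074342986 worldshift [ 23.218  -55.5141   0.1549] tool now [-0.0002 -0.0559  0.0222] tool final [-0.0002 -0.056   0.022 ]
```

View pics/wrist1.png

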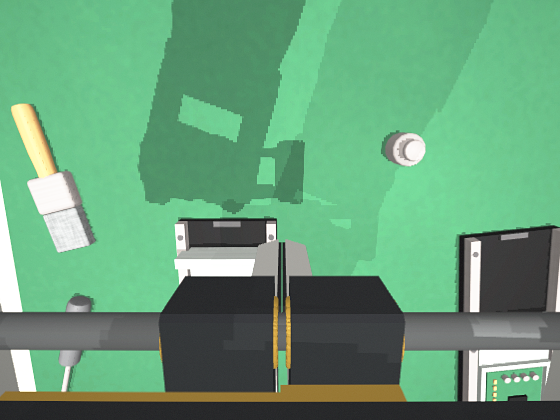

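The wrist view shows the empty stage's base end at about row 219 and its lip at about row 250, starting at column 176. I'll check these against the top estimates.

Run:
```python
from h import *
from cell import cams,readout
a=cv2.imread('pics/wrist1.png'); cv2.imwrite('pics/w1z.png',cv2.resize(a[200:290,160:340],None,fx=4,fy=4,interpolation=cv2.INTER_CUBIC))
s=readout.read_state(); c=cams.camera('wrist'); t=(s['eef_pos'],s['eef_rot'])
cx=np.array([612.2,-171,0]); yaw=.022; ax=np.array([np.cos(yaw),np.sin(yaw),0]); n=np.array([-ax[1],ax[0],0])
for nm,al,ac,z in [('lipfrontR',-106,-48,54),('lipfrontL',-106,48,54),('lipbackR',-96,-48,54),('endR',-135,-55,26),('endL',-135,55,26)]:
    print(nm,proj(c,cx+al*ax+ac*n+[0,0,z],t))
```

```text
lipfrontR [[174.83411499 257.00576401]]
lipfrontL [[269.75773475 256.98792751]]
lipbackR [[175.54353723 266.26552876]]
endR [[174.1265964  222.13079081]]
endL [[276.91326864 222.09017817]]
```

View pics/w1z.png

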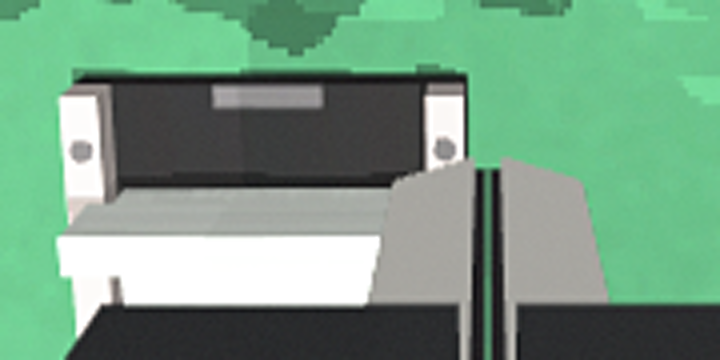

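Request:
apply_moves --plan '[-0.005,0,0,0,-0.056,0.022,0,0,0,0,0.055,0,0,0,0,0,0,0.055,0,0,0,0,0,0,0.04,0,0,0,0,0,0,0.017,0,0,0]'

```text
clock: 2.95
eef_pos: [468.9, -169.0, 37.1]
eef_rot: [2.687, 1.569, 2.714]
wrist_force: [-0.5, -0.1, -0.3]
finger_gap: 0.4
```

```bash
python3 plan.py 470 -173 38 0.022
python3 - <<'E'
from cell import cams
import cv2
for n in ['top','side','wrist']:
    cv2.imwrite(f'pics/{n}2.png',cams.camera(n)['image'][:,:,::-1])
a=cv2.imread('pics/side2.png');cv2.imwrite('pics/s2z.png',cv2.resize(a[110:230,210:390],None,fx=4,fy=4,interpolation=cv2.INTER_CUBIC))
E
```

```text
clock 2.95 pos [ 468.8531 -168.9949   37.0765] F [-0.5068 -0.0952 -0.2765] gap 0.41259824671246237 j [-0.4195  0.4031  1.8186  0.      0.9221 -2.018 ]
toolR
 [[-0.002  -0.0277  0.9996]
 [ 0.0009  0.9996  0.0277]
 [-1.      0.001  -0.002 ]]
rotvec [ 0.0057 -0.002  -0.001 ] 0.3506351866751664 worldshift [ 1.1469 -4.0051  0.9235] tool now [-0.0009 -0.004   0.001 ] tool final [-0.0009 -0.004   0.0011]
```

View pics/s2z.png

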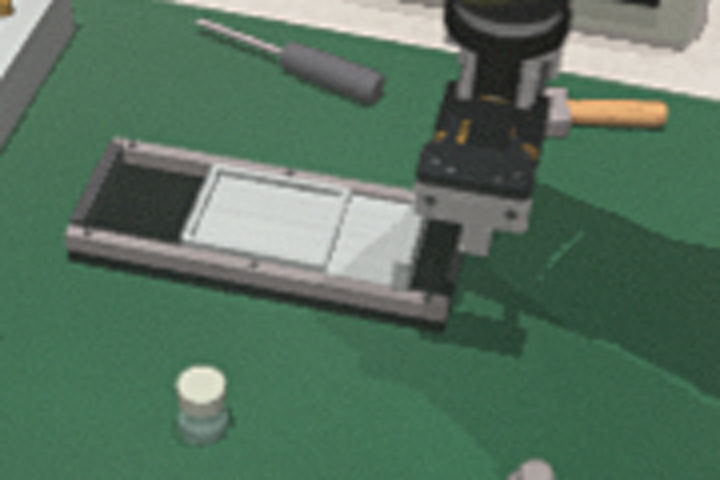

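View pics/wrist2.png

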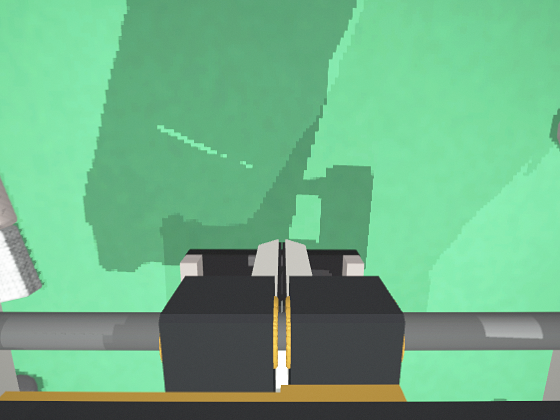

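Request:
apply_moves --plan '[0.005,0,0,0,-0.004,0.014,0,0,0,0,0,0,0.018,0,0,0,0,0,0,0.018,0,0,0,0,0,0,0.018,0,0,0,0,0,0,0.018,0]'

```text
clock: 3.72
eef_pos: [556.7, -172.6, 40.7]
eef_rot: [-0.597, 1.569, -0.575]
wrist_force: [-2.6, -2.6, 0.8]
finger_gap: 0.2
```

Request:
apply_moves --plan '[0,0,0,0,0,0.005,0,0,0,0,0,0,0.003,0,0,0,0,0,0,0.002,0]'

```text
clock: 4.1
eef_pos: [565.5, -172.2, 38.9]
eef_rot: [-0.381, 1.57, -0.36]
wrist_force: [-1.7, -0.1, 2.1]
finger_gap: 0.5
```

```bash
python3 plan.py 570 -172 38 0.022
```

```text
clock 4.1 pos [ 565.4857 -172.2129   38.9488] F [-1.6911 -0.0738  2.1339] gap 0.49308196162060314 j [-0.3576  0.5716  1.5481 -0.      1.0215 -1.9495]
toolR
 [[ 0.0003 -0.0212  0.9998]
 [-0.0001  0.9998  0.0212]
 [-1.     -0.0001  0.0003]]
rotvec [-0.0008  0.0003  0.0001] 0.051975710946131355 worldshift [ 4.5143  0.2129 -0.9488] tool now [0.001  0.0001 0.0045] tool final [0.0009 0.0001 0.0045]
```

Request:
apply_moves --plan '[0,0,0,0,0,0.002,0,0,0,0,0,0,0.002,0]'

```text
clock: 4.35
eef_pos: [568.6, -172.2, 38.6]
eef_rot: [3.022, 1.568, 3.043]
wrist_force: [-18.1, 0.5, 13.0]
finger_gap: 0.5
```

Request:
apply_moves --plan '[0,0,0,0,0,0.002,0,0,0,0,0,0,0.001,0]'

```text
clock: 4.6
eef_pos: [568.7, -172.1, 38.5]
eef_rot: [2.993, 1.561, 3.014]
wrist_force: [-38.9, -0.1, 27.4]
finger_gap: 0.5
```

The force rose to 39 N and the lip stopped moving, so the empty slide is against its rear stop. I'll back off and lift.

Request:
apply_moves --plan '[0,0,0,0,0,-0.01,0,0,0,0,0,0,-0.025,0,0,0,0,-0.05,0,0,0,0,0,0,-0.05,0,0,0,0,0,0,-0.03,0,0,0]'

```text
clock: 5.22
eef_pos: [538.1, -173.0, 171.1]
eef_rot: [-0.336, 1.567, -0.314]
wrist_force: [0.4, -0.3, -0.7]
finger_gap: 0.7
```

```bash
python3 plan.py 620 150 165 0.137
python3 - <<'E'
from cell import cams
import cv2
for n in ['top','side','wrist']:
    cv2.imwrite(f'pics/{n}3.png',cams.camera(n)['image'][:,:,::-1])
E
```

```text
clock 5.225 pos [ 538.14   -172.966   171.0882] F [ 0.4209 -0.3218 -0.7052] gap 0.7262333585166969 j [-0.3759  0.361   1.5219  0.0002  1.2553 -1.9679]
toolR
 [[ 0.0032 -0.0212  0.9998]
 [-0.001   0.9998  0.0212]
 [-1.     -0.0011  0.0032]]
rotvec [-0.1158  0.0031  0.0013] 6.6387007640927305 worldshift [ 81.86   322.966   -6.0882] tool now [0.006  0.3212 0.0887] tool final [0.0061 0.3088 0.1252]
```

View pics/side3.png

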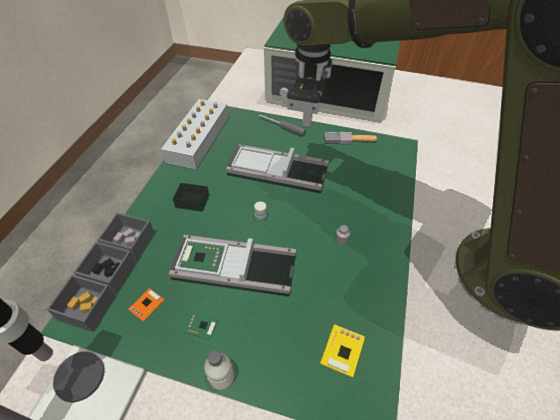

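View pics/wrist3.png

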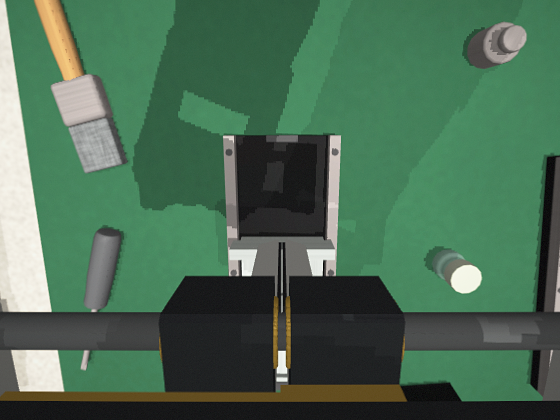

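The side view shows the empty slide home with bare base in front of its lip, and nothing else has moved. Next I move over the bare deck of the loaded slide.

Request:
apply_moves --plan '[-0.116,0,0,0,0,0,0,0,0,0,0,0.051,0.02,0,0,0,0,0,0.051,0.02,0,0,0,0,0,0.051,0.02,0,0,0,0,0,0.051,0.02,0]'

```text
clock: 6.0
eef_pos: [588.6, 42.0, 166.6]
eef_rot: [2.962, 1.569, 3.099]
wrist_force: [0.6, -0.1, -0.2]
finger_gap: 0.2
```

Request:
apply_moves --plan '[0,0,0,0,0.051,0.02,0,0,0,0,0,0.051,0.02,0,0,0,0,0,0,0,0]'

```text
clock: 6.38
eef_pos: [614.1, 150.0, 165.9]
eef_rot: [3.025, 1.568, -3.117]
wrist_force: [-0.1, -0.1, -0.4]
finger_gap: 0.5
```

```bash
python3 plan.py 617 161.5 165 0.137
python3 - <<'E'
from h import *
from cell import cams,readout
s=readout.read_state(); c=cams.camera('wrist'); t=(s['eef_pos'],s['eef_rot'])
cv2.imwrite('pics/wrist4.png',c['image'][:,:,::-1])
cx=np.array([618.8,161.8,0]); yaw=.137; ax=np.array([np.cos(yaw),np.sin(yaw),0]); n=np.array([-ax[1],ax[0],0])
for nm,al,ac,z in [('lipfrontR',-35,-48,54),('lipfrontL',-35,48,54),('lipbackR',-25,-48,54),('lipbackL',-25,48,54),('endR',-135,-55,26),('endL',-135,55,26)]:
    print(nm,proj(c,cx+al*ax+ac*n+[0,0,z],t))
for n in ['top','side']: cv2.imwrite(f'pics/{n}4.png',cams.camera(n)['image'][:,:,::-1])
E
```

```text
clock 6.375 pos [614.0958 149.9634 165.9117] F [-0.0521 -0.1367 -0.3839] gap 0.4768391116022801 j [ 0.1814  0.5164  1.312   0.0004  1.3158 -1.5306]
toolR
 [[-0.0026 -0.1407  0.9901]
 [-0.0001  0.9901  0.1407]
 [-1.      0.0003 -0.0026]]
rotvec [ 0.0041 -0.0026 -0.0003] 0.2803472291435821 worldshift [ 2.9042 11.5366 -0.9117] tool now [0.0009 0.011  0.0045] tool final [0.0009 0.011  0.0045]
lipfrontR [[238.6361825  175.68009204]]
lipfrontL [[352.58118129 176.19205948]]
lipbackR [[238.91481241 187.43405381]]
lipbackL [[351.97578559 187.93131088]]
endR [[231.63094379  54.95432503]]
endL [[360.1188382   55.65572295]]
```

View pics/wrist4.png

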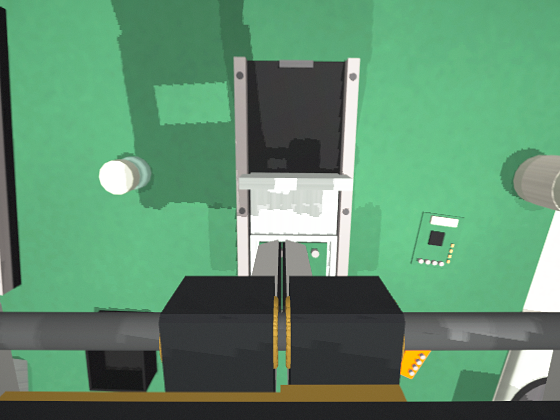

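The lip's top edges sit at rows 178 and 189, columns 238–352. That is about 1 mm from the prediction. I'll go partway down and check.

Request:
apply_moves --plan '[0.004,0,0,0,0.011,0.005,0,0,0,0,0.05,0,0,0,0,0,0,0.043,0,0,0,0,0,0,0,0,0,0]'

```text
clock: 7.02
eef_pos: [616.6, 157.8, 72.6]
eef_rot: [-3.088, 1.565, -2.956]
wrist_force: [0.9, 0.2, 0.3]
finger_gap: 0.7
```

```bash
python3 plan.py 617.5 161.5 34 0.137
python3 - <<'E'
from h import *
from cell import cams,readout
s=readout.read_state(); c=cams.camera('side'); t=(s['eef_pos'],s['eef_rot'])
a=c['image'][:,:,::-1]
cv2.imwrite('pics/s5.png',cv2.resize(a[190:310,150:330],None,fx=4,fy=4,interpolation=cv2.INTER_CUBIC))
c=cams.camera('wrist'); cv2.imwrite('pics/wrist5.png',c['image'][:,:,::-1])
E
```

```text
clock 7.025 pos [616.6292 157.7506  72.648 ] F [0.8929 0.2366 0.2687] gap 0.7237257787922459 j [ 0.1929  0.6209  1.3779  0.      1.1484 -1.5102]
toolR
 [[-0.0055 -0.1319  0.9912]
 [-0.001   0.9913  0.1319]
 [-1.     -0.0003 -0.0056]]
rotvec [-0.0047 -0.0056  0.0003] 0.4185977975642438 worldshift [  0.8708   3.7494 -38.648 ] tool now [0.0386 0.0036 0.0016] tool final [0.0386 0.0036 0.0014]
```

View pics/s5.png

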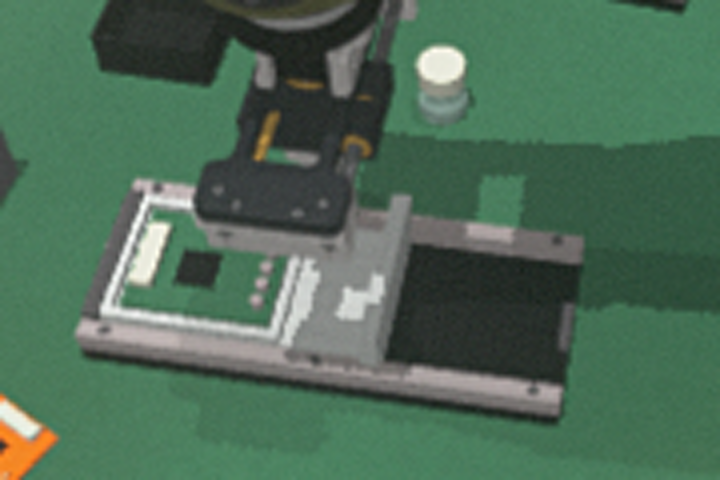

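View pics/wrist5.png

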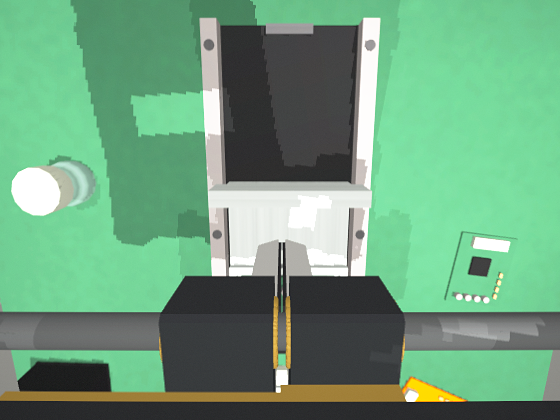

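Request:
apply_moves --plan '[-0.004,-0.005,0,0.01,0.004,0,0,0,0,0,0.015,0,0,0,0,0,0,0.012,0,0,0,0,0,0,0,0,0,0]'

```text
clock: 7.62
eef_pos: [617.1, 162.2, 37.1]
eef_rot: [-0.053, 1.568, 0.084]
wrist_force: [-0.5, -0.5, -0.9]
finger_gap: 0.7
```

```bash
python3 plan.py 500 145.5 34 0.137
python3 - <<'E'
from h import *
from cell import cams,readout
c=cams.camera('side')
a=c['image'][:,:,::-1]
cv2.imwrite('pics/s6.png',cv2.resize(a[190:310,150:330],None,fx=4,fy=4,interpolation=cv2.INTER_CUBIC))
E
```

```text
clock 7.625 pos [617.0735 162.16    37.1192] F [-0.4572 -0.5016 -0.858 ] gap 0.7186010937876408 j [ 0.1997  0.6634  1.3999 -0.0004  1.0753 -1.508 ]
toolR
 [[ 0.0029 -0.1367  0.9906]
 [ 0.0002  0.9906  0.1367]
 [-1.     -0.0002  0.0029]]
rotvec [0.0002 0.0029 0.0002] 0.16768032318110487 worldshift [-117.0735  -16.66     -3.1192] tool now [ 0.0028 -0.0005 -0.1183] tool final [ 0.0031 -0.0005 -0.1183]
```

View pics/s6.png

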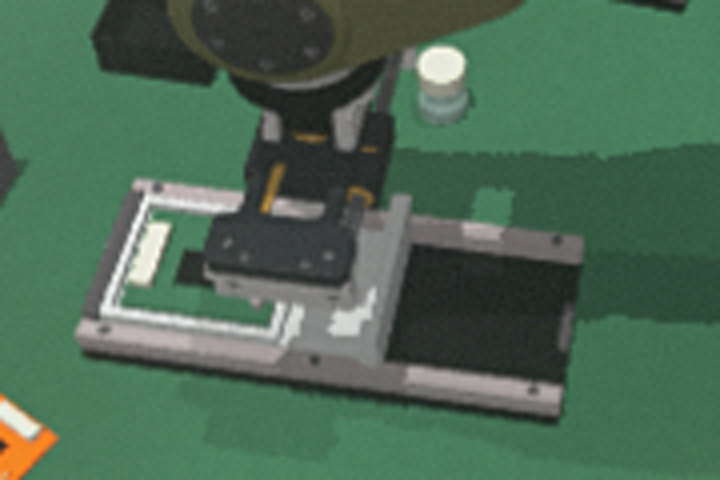

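Request:
apply_moves --plan '[0,0,0,0.002,0,-0.006,0,0,0,0,0,0,-0.006,0,0,0,0,0,0,-0.005,0,0,0,0,0,0,-0.006,0,0,0,0,0,0,-0.008,0]'

```text
clock: 8.3
eef_pos: [586.8, 158.1, 36.6]
eef_rot: [0.024, 1.565, 0.161]
wrist_force: [1.4, 1.5, 0.5]
finger_gap: 0.3
```

Request:
apply_moves --plan '[0,0,0,0,0,-0.008,0,0,0,0,0,0,-0.008,0,0,0,0,0,0,-0.008,0,0,0,0,0,0,-0.008,0,0,0,0,0,0,-0.008,0]'

```text
clock: 8.93
eef_pos: [546.8, 152.5, 36.1]
eef_rot: [-0.005, 1.566, 0.132]
wrist_force: [2.7, 1.6, 2.7]
finger_gap: 0.3
```

```bash
python3 plan.py 502 146 34 0.137
python3 - <<'E'
from h import *
from cell import cams,readout
c=cams.camera('side')
a=c['image'][:,:,::-1]
cv2.imwrite('pics/s7.png',cv2.resize(a[190:310,150:330],None,fx=4,fy=4,interpolation=cv2.INTER_CUBIC))
E
```

```text
clock 8.925 pos [546.8213 152.5021  36.1231] F [2.6867 1.584  2.6719] gap 0.31997337111609875 j [ 0.2076  0.5292  1.6249 -0.0005  0.9825 -1.5001]
toolR
 [[ 0.005  -0.1367  0.9906]
 [ 0.0007  0.9906  0.1367]
 [-1.     -0.      0.0051]]
rotvec [0.0002 0.0051 0.    ] 0.2900540142701952 worldshift [-44.8213  -6.5021  -2.1231] tool now [ 0.0019 -0.0003 -0.0453] tool final [ 0.0021 -0.0003 -0.0453]
```

View pics/s7.png

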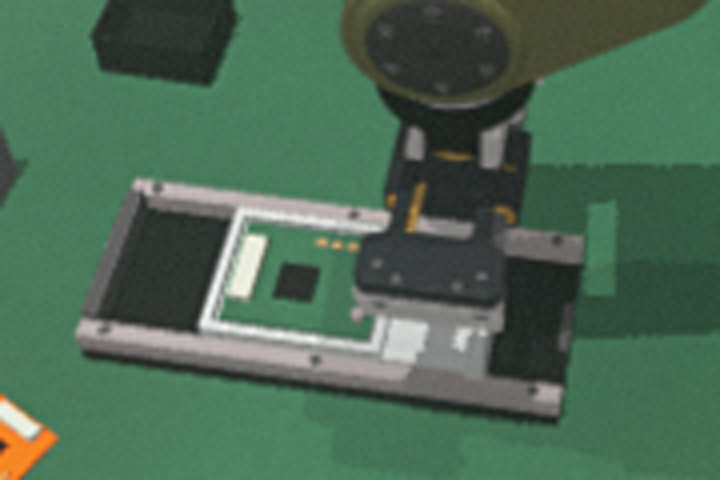

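The lip is following with about 3 N. Roughly 45 mm is left.

Request:
apply_moves --plan '[0,0,0,0,0,-0.008,0,0,0,0,0,0,-0.008,0,0,0,0,0,0,-0.008,0,0,0,0,0,0,-0.007,0,0,0,0,0,0,-0.005,0]'

```text
clock: 9.6
eef_pos: [511.2, 147.7, 35.9]
eef_rot: [0.011, 1.566, 0.148]
wrist_force: [2.3, 2.1, 0.0]
finger_gap: 0.7
```

Request:
apply_moves --plan '[0,0,0,0,0,-0.003,0,0,0,0,0,0,-0.002,0,0,0,0,0,0,-0.002,0]'

```text
clock: 9.98
eef_pos: [505.2, 146.8, 36.0]
eef_rot: [0.009, 1.565, 0.146]
wrist_force: [12.8, 2.7, -8.3]
finger_gap: 0.5
```

Request:
apply_moves --plan '[0,0,0,0,0,-0.002,0,0,0,0,0,0,-0.001,0]'

```text
clock: 10.22
eef_pos: [505.1, 146.8, 36.2]
eef_rot: [0.035, 1.557, 0.172]
wrist_force: [30.1, 6.8, -20.8]
finger_gap: 0.7
```

Force went from 13 to 30 N with no further motion, so this is the front stop. I'll unload forwards off the lip and then lift straight up.

Request:
apply_moves --plan '[0,0,0,0,0,0.008,0,0,0,0,0,0,0.01,0,0,0,0,0,0,0,0,0,0,0,-0.02,0,0,0,0,0,0,-0.03,0,0,0]'

```text
clock: 10.85
eef_pos: [518.5, 148.5, 85.7]
eef_rot: [-0.109, 1.568, 0.028]
wrist_force: [-0.0, -0.6, 0.2]
finger_gap: 0.6
```

Request:
apply_moves --plan '[0,0,0,-0.05,0,0,0,0,0,0,-0.05,0,0,0,0,0,0,-0.03,-0.03,-0.05,0,0,0,0,0,-0.03,-0.05,0,0,0,0,0,-0.03,-0.05,0]'

```text
clock: 11.48
eef_pos: [382.8, 39.9, 213.7]
eef_rot: [-0.041, 1.566, 0.097]
wrist_force: [0.3, 0.1, 0.4]
finger_gap: 0.4
```

Run:
```python
from h import *
from cell import cams,readout
s=readout.read_state(); print(s['clock'],s['eef_pos'],s['wrist_force'])
t=cams.camera('top')['image'][:,:,::-1]; a=cams.camera('side')['image'][:,:,::-1]
cv2.imwrite('pics/side8.png',a); cv2.imwrite('pics/top8.png',t)
cv2.imwrite('pics/s8.png',cv2.resize(a[130:310,160:370],None,fx=3.3,fy=3.3,interpolation=cv2.INTER_CUBIC))
cv2.imwrite('pics/t8.png',cv2.resize(t[130:305,170:400],None,fx=3.4,fy=3.4,interpolation=cv2.INTER_CUBIC))
```

```text
11.475 [382.75758379  39.86293972 213.71989847] [0.33621029 0.10568272 0.41702103]
```

View pics/s8.png

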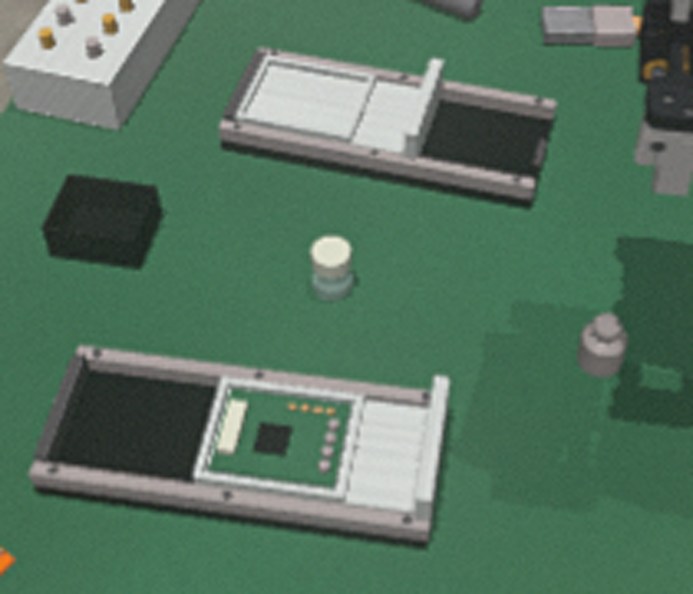

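View pics/t8.png

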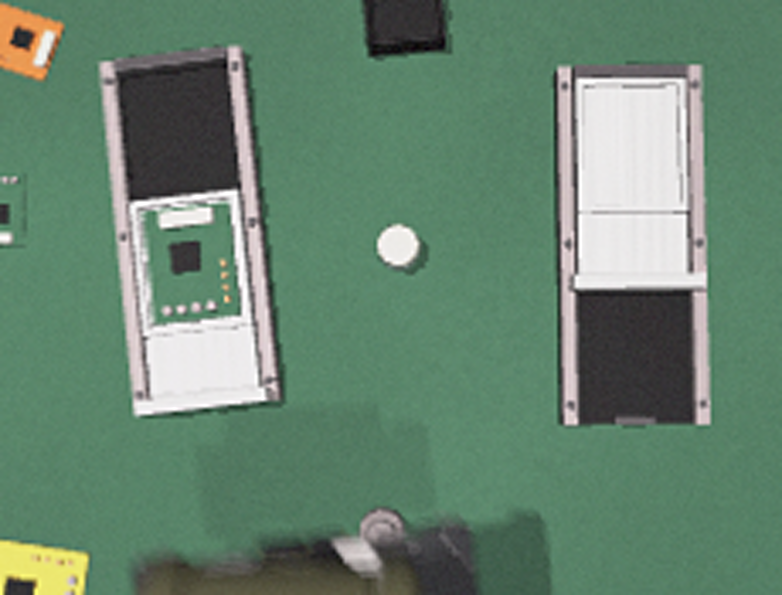

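Both slides look right: the board is in its nest, the jar and weight are in place, and the gripper is clear. One numeric check, then I hand in.

Run:
```python
from h import *
from cell import cams,readout,ticket
c=cams.camera('top')
for nm,Q,ctr,yaw in [('loaded',[(135,409),(281,392)],[619,162,0],.137),('empty',[(573,282),(706,281)],[612.5,-171,0],.022)]:
    l=ray(c,[(x/3.4+170-.35,y/3.4+130-.35) for x,y in Q],54); print(nm,'along',(l-np.array(ctr))@[np.cos(yaw),np.sin(yaw),0])
s=readout.read_state(); print(s['clock'],s['qd'].round(3),s['wrist_force'])
ticket.sign_off()
```

```text
loaded along [-129.75053443 -130.28877851]
empty along [-30.78021237 -30.85342602]
11.625 [ 0.036  0.063 -0.063  0.005 -0.007  0.024] [ 0.64816125 -0.79077997 -0.01119136]
the job is handed in; nothing more can be done
```

The job is done and handed in at about 11.6 s of the 43 s allowed, with no check failing.

- **Empty slide:** I pushed it home first with the shut fingertips. At the rear stop the force rose from 18 to 39 N with no further movement. The last top view puts its lip at -30.8 mm from the base centre, against -30 expected.
- **Loaded slide:** I then set the shut fingertips on the bare deck side of the lip, without touching anything, and drew it out at about 3 N. At the front stop the force rose from 13 to 30 N without movement. The last view puts its lip at -130.0 mm, against -130 expected.
- **Everything else:** In the last side and top views the board lies in its nest, the jar, weight and bin look unmoved, and the gripper stands clear at z = 214 mm with wrist force about 1 N. I checked the other things on the bench by eye only.

The calibration is good to about 2 mm, so the 0.8 mm left over on the empty slide is within the measuring error.

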